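# Sweep the bamboo offcuts into the scrap basket

## Task

Clear the cutting board: sweep the three pale split-bamboo offcuts across the board with the fingertips and over its edge, so that all three end up lying inside the woven bamboo scrap basket beside it. Only push them, do not pick them up. Leave the green bamboo cup and the notched wooden block on the board, and the finished rings in the blue tray, where they are.

Things in the scene. Friction and masses are not known exactly. Their poses are not given: they have to be found in the camera images.
- board: fixed brown wooden cutting board on a block, 320 mm (x) x 280 mm (y), flat top 80 mm above the table without rims; the top 20 mm overhangs the block by 25 mm at the -y and +y sides. x runs away from the robot within 15 degrees, y to the left. Origin: on the table, under the board's centre. The offcuts lie in three lanes along y, about 78 mm apart in x, all on the near two thirds; cup and block stand in a row along the far edge.
- scrap_basket: woven bamboo scrap basket, open top, yellow-brown with pale strips, 300 (x) x 130 (y) x 58 mm high, walls and floor 5 mm thick, fixed. It stands along one of the board's two sides (the -y or the +y side, differing from run to run), its near wall tucked 12 mm under the board's overhanging edge, so that what is pushed over that edge falls in. Axes parallel to the board's. Origin: centre of underside, on the table.
- parts_tray: plain blue plastic tray for finished parts, on the other side of the board from the basket, 300 (x) x 130 (y) x 58 mm high, walls and floor 5 mm thick, fixed. It stands along one of the board's two sides (the -y or the +y side, differing from run to run), its near wall tucked 12 mm under the board's overhanging edge, so that what is pushed over that edge falls in. Axes parallel to the board's. Origin: centre of underside, on the table.
- offcut_a: loose pale cream split-bamboo offcut (half a culm lying hollow side down, one dark node line), 42 long (own x) x 34 wide (own y) x 18 mm high, about 30 g; sides are upright up to 11 mm above its underside. Lies on the board, long side within 20 degrees of the board's x. Origin: centre of its underside.
- offcut_b: loose pale yellow split-bamboo offcut (half a culm lying hollow side down, one dark node line), 40 long (own x) x 30 wide (own y) x 18 mm high, about 30 g; sides are upright up to 11 mm above its underside. Lies on the board, long side within 20 degrees of the board's x. Origin: centre of its underside.
- offcut_c: loose pale greenish split-bamboo offcut (half a culm lying hollow side down, one dark node line), 38 long (own x) x 32 wide (own y) x 20 mm high, about 30 g; sides are upright up to 12 mm above its underside. Lies on the board, long side within 20 degrees of the board's x. Origin: centre of its underside.
- cup: small green bamboo cup standing on the board's far edge row, 42 mm across, 50 mm high; must stay. Origin: centre of underside.
- notch_block: light wooden block with a notch, 40 (x) x 55 (y) x 44 mm high, on the board's far edge row; must stay. Origin: centre of underside.
- ring0: finished green bamboo ring standing in the blue tray, 42 mm across, 24 mm high; must stay. Origin: centre of underside.
- ring1: finished green bamboo ring standing in the blue tray, 42 mm across, 24 mm high; must stay. Origin: centre of underside.

How it is judged (in metres and radians):
At the end, for the whole second after the job is handed in: The centres of all three offcuts' undersides are within the scrap basket's inner outline (145 mm and 60 mm either side of its centre) and lower than 48 mm above the basket's underside, at rest; cup, notched block and both rings are within 15 mm of where they began (x of offcut_a in the frame of scrap_basket between -0.145 and 0.145 m and y of offcut_a in the frame of scrap_basket between -0.06 and 0.06 m and z of each of offcut_a, offcut_b, offcut_c in the frame of scrap_basket below 0.048 m and linear speed of each of offcut_a, offcut_b, offcut_c below 0.02 m/s and x of offcut_b in the frame of scrap_basket between -0.145 and 0.145 m and y of offcut_b in the frame of scrap_basket between -0.06 and 0.06 m and x of offcut_c in the frame of scrap_basket between -0.145 and 0.145 m and y of offcut_c in the frame of scrap_basket between -0.06 and 0.06 m and distance of each of cup, notch_block, ring0, ring1 from where it was at the start of the episode below 0.015 m); the robot touches nothing.
It fails at once if an offcut is picked up (its underside's centre rises more than 20 mm above the board's top) (height (world z) of any of offcut_a, offcut_b, offcut_c above 0.1 m).
It fails at once if the cup, the notched block or a finished ring is shifted by more than 15 mm (distance of any of cup, notch_block, ring0, ring1 from where it was at the start of the episode above 0.015 m).
It also fails if it takes over 58 s, if anything falls off the work surface, if the arm or the gripper's body presses on something with over 40 N, if the wrist force passes 120 N, or if a joint passes its speed limit or range.

## Robot

A 7-joint arm with a two-finger parallel gripper is mounted at the origin on the work surface. World frame = base frame: x ahead of the robot, y to its left, z up, the work surface at z = 0. Lengths are in mm, angles in rad, forces in N, time in s.
With the tool pointing down it reaches from about 425 to 825 mm from the base axis. Payload 3.6 kg.
Tool frame: the origin (TCP) lies at the centre of the arm's flange, where the gripper is bolted on; the fingertips stand 173 mm ahead of it and the grasp point (between the pads) lies 155 mm ahead of it; y points along the fingers, z is the direction in which the jaws open and shut, and the axes are right-handed (so a half turn about y gives the same grasp; the last joint's range is limited). The gripper opens to 85 mm and grips with 20 to 120 N. Pads are 22 mm wide; open, the fingers measure 114 mm over their backs; the gripper's body (76 mm by 85 mm) begins 54 mm behind the grasp point. The pads swing forward as they close: fully open they stand 13 mm farther back than shut.
Start: joints at [-1.214, 0.615, -0.013, 1.423, 0.008, 1.103, -0.04], TCP at [243.365, 602.702, 404.697] pointing down, gripper open.
Joint ranges: [-3.12, 3.12], [-0.3, 2.06], [-1.34, 1.32], [0.26, 2.42], [-1.36, 4.5], [0.01, 1.98], [-2.84, 2.84]. Speed limits (rad/s): [2.79, 2.79, 3.14, 3.14, 3.14, 3.14, 3.14].

## Interface

Orientations are given as a unit quaternion [x, y, z, w].
In Python, from cell import env, set_gripper, imaging gives the robot as it stands. The module is installed in compiled form; this text tells all that it offers. Calls block until the motion is done:
- env.move_to(position, orientation): joint-space move of the TCP to a pose.
- env.servo_line(position, rotation=None, vel=150, stop_force=None): straight line of the TCP; rotation=None keeps the orientation; vel is the mean speed in mm/s. With stop_force (N) it stops when the force on the tool has changed by that much, and returns True; else False.
- env.move_j(angles): joint-space move.
- set_gripper(opening): opening from 0.0 (shut) to 1.0 (fully open); the grip force is fixed at half the most; returns when the fingers have stopped.
- env.sleep(seconds).
- env.solve_ik(position, orientation): joint angles nearest the present ones, or None.
- env.observe(): the state.
- imaging.camera(name): name is "side" or "top" or "wrist"; returns (picture, depth): 480x640x3 uint8, red, green, blue; 480x640 float32, mm along the optical axis (not along the pixel's ray), 0 where there is no reading.
- imaging.camera_info(name): a dict with "fx", "fy", "cx", "cy" (pixels), "distortion" ([k1, k2, p1, p2, k3] as OpenCV has them; the pictures are not rectified), "R" (3x3) and "t" (3): a world point X has camera coordinates R X + t. Camera axes: x right, y down, z forward; pixel columns grow to the right and rows downward; lengths in mm; the calibration is good to about 2 mm. A picture is of the moment at which its call begins: read the wrist's pose just before it. camera_info takes no time and is no camera call; for the wrist camera it gives the pose at the moment of the call.
A pose or a line that the arm cannot do raises env.MotionError and nothing moves.
- env.hand_in(): hands the job in, once; it reports no verdict.
The state is a dict: "time": time; "joint_pos": joint angles; "joint_velocities": joint speeds; "joint_efforts": joint torques, N m; "tool_pos": TCP position; "tcp_rot": TCP orientation; "ft_force": force on the tool from outside, world axes, zero at the start; "wrist_torque": the same for the moment, N m; "finger_gap": opening from 0.0 (shut) to 1.0 (fully open).
Only numpy, scipy, OpenCV 4.12 (cv2) and the standard library are available. Lean on these libraries where they do the work, as an engineer would, in place of code of your own. Each camera call takes 0.05 s, during which the arm holds its last target.

## Working session

There is one attempt and no reset: what is moved stays moved. The work goes in short steps, each a Python script; the robot and the scene stay as the last script left them, time stands still between calls to the robot, and variables do not carry over. Pictures are saved under pics/ and viewed, and the job is handed in when it is done.

```bash
mkdir -p pics
python3 - <<'E'
from cell import env,set_gripper,imaging
import cv2,numpy as np
for n in ("top","side"):
    p,d=imaging.camera(n); cv2.imwrite(f"pics/{n}0.png",p[:,:,::-1]); np.save(f"pics/{n}0d.npy",d); np.save(f"pics/{n}0.npy",p)
    print(n,imaging.camera_info(n))
s=env.observe();print(s["time"],s["tool_pos"],s["tcp_rot"])
E
```

```text
top {'fx': 500.99046540656303, 'fy': 500.99046540656303, 'cx': 321.13878939912155, 'cy': 236.63381658805986, 'distortion': array([-0.02755933,  0.        ,  0.        ,  0.        ,  0.        ]), 'R': array([[-0.00886844, -0.99966157,  0.02445582],
       [-0.99774756,  0.00721993, -0.06669097],
       [ 0.06649183, -0.02499218, -0.99747392]]), 't': array([ 22.32127801, 619.0515468 , 760.21178521])}
side {'fx': 528.1658499806312, 'fy': 528.1658499806312, 'cx': 318.92093426868445, 'cy': 231.6020910600021, 'distortion': array([-0.14085582,  0.        ,  0.        ,  0.        ,  0.        ]), 'R': array([[-0.96672817, -0.25579773, -0.00204303],
       [-0.11729041,  0.45034123, -0.88511905],
       [ 0.22733151, -0.85542989, -0.46536017]]), 't': array([577.54393195, 140.20253212, 746.53974507])}
0.1 [243.27096675 602.45308938 403.63591984] [ 0.69493682 -0.13499955  0.13469769 -0.69332134]
```

View pics/top0.png

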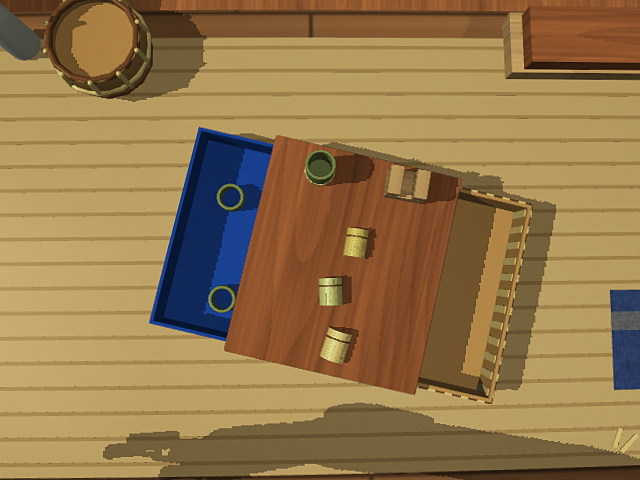

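View pics/side0.png

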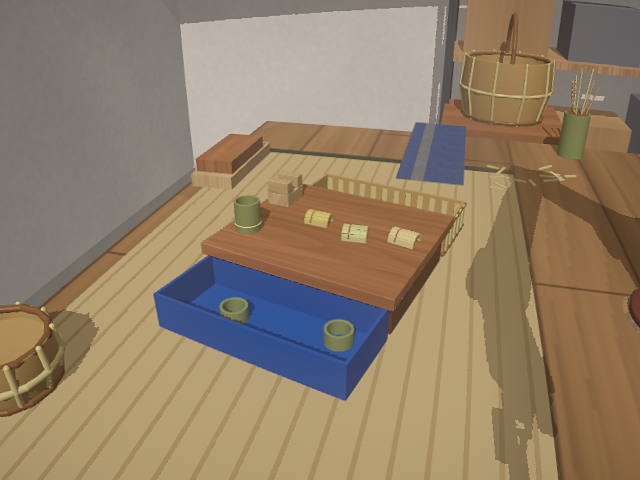

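The top view shows the basket on the right (-y), with its far wall from (530,205) to (492,402). The blue tray with the rings is on the left. The board corners are near (276,136), (461,179), (415,394) and (225,350). The offcuts are at (357,242) yellow, (331,291) greenish and (337,345) cream. The cup is at (320,167) and the block at (408,183).

```bash
cat > h.py <<'E'
import numpy as np,cv2
from cell import env,set_gripper,imaging
def ray(ci,px,z):
    K=np.array([[ci["fx"],0,ci["cx"]],[0,ci["fy"],ci["cy"]],[0,0,1]])
    u=cv2.undistortPoints(np.array(px,float).reshape(-1,1,2),K,ci["distortion"]).reshape(-1,2)
    R=np.array(ci["R"]);t=np.array(ci["t"])
    d=np.c_[u,np.ones(len(u))]@R; C=-R.T@t
    s=(z-C[2])/d[:,2]; return C+s[:,None]*d
def depthpts(ci,px,depth):
    K=np.array([[ci["fx"],0,ci["cx"]],[0,ci["fy"],ci["cy"]],[0,0,1]])
    px=np.array(px,float).reshape(-1,2)
    u=cv2.undistortPoints(px.reshape(-1,1,2),K,ci["distortion"]).reshape(-1,2)
    d=depth[px[:,1].astype(int),px[:,0].astype(int)]
    return (np.c_[u,np.ones(len(u))]*d[:,None]-ci["t"])@np.array(ci["R"])
def heightmap(ci,depth):
    g=np.stack(np.meshgrid(np.arange(640),np.arange(480)),-1).reshape(-1,2)
    P=depthpts(ci,g,depth).reshape(480,640,3); P[depth==0]=np.nan; return P
E
cat > m.py <<'E'
from h import *
ci=imaging.camera_info("top");p=np.load("pics/top0.npy");d=np.load("pics/top0d.npy")
P=heightmap(ci,d);Z=P[...,2]
print("board z",np.nanmedian(Z[200:330,290:320]))
# board top mask
m=((Z>72)&(Z<88)).astype(np.uint8); m=cv2.morphologyEx(m,cv2.MORPH_CLOSE,np.ones((45,45)))
n,l,st,c=cv2.connectedComponentsWithStats(m);i=l[260,290];q=(l==i).astype(np.uint8)
q=cv2.morphologyEx(q,cv2.MORPH_OPEN,np.ones((25,25)))
cn=max(cv2.findContours(q,0,2)[0],key=cv2.contourArea)
r=cv2.minAreaRect(ray(ci,cn,80)[:,:2].astype(np.float32));print("board",r);print(cv2.boxPoints(r))
hc=ray(ci,[(276,136),(461,179),(415,394),(225,350)],80)[:,:2];print("hand corners",hc.round(1).tolist(),hc.mean(0))
o=((Z>85)&(Z<140)).astype(np.uint8)
n,l,st,c=cv2.connectedComponentsWithStats(o)
for i in range(1,n):
    if st[i,4]<60 or not (200<c[i][0]<480 and 120<c[i][1]<400): continue
    cn=max(cv2.findContours((l==i).astype(np.uint8),0,2)[0],key=cv2.contourArea)
    zt=np.nanpercentile(Z[l==i],90)
    rr=cv2.minAreaRect(ray(ci,cn,90)[:,:2].astype(np.float32))
    print(c[i].round(),st[i,4],"ztop",zt.round(1),"rect",np.round(rr[0],1),np.round(rr[1],1),round(rr[2],1),"med",np.nanmean(P[l==i],0).round(1),p[l==i].mean(0).round())
E
python3 m.py
```

```text
board z 79.84551877526687
board ((577.2703247070312, -14.213470458984375), (278.5221862792969, 320.014892578125), 76.31043243408203)
[[ 388.85065 -111.6509 ]
 [ 699.7746  -187.38602]
 [ 765.69      83.22396]
 [ 454.76605  158.95908]]
hand corners [[762.7, 83.3], [698.3, -186.7], [390.2, -112.6], [455.5, 156.3]] [576.67950473 -14.93002112]
[320. 167.] 805 ztop 130.1 rect [715.4  19.8] [43.  50.9] 89.4 med [711.1  19.8 108.5] [78. 84. 44.]
[407. 184.] 1353 ztop 124.9 rect [ 690.4 -104.8] [61.1 49. ] 79.1 med [685.4 -99.6 114.5] [148. 118.  71.]
[356. 242.] 580 ztop 98.4 rect [606.3 -30.4] [29.4 40.8] 79.7 med [605.9 -30.   94.7] [171. 152.  74.]
[331. 291.] 600 ztop 100.5 rect [537.    6.6] [32.5 37.9] 89.5 med [537.8   6.8  96.3] [158. 155.  93.]
[336. 346.] 729 ztop 98.3 rect [461.1  -0. ] [33.4 43.3] 71.9 med [4.619e+02 1.000e-01 9.450e+01] [179. 162.  97.]
```

```bash
cat >> h.py <<'E'
from scipy.spatial.transform import Rotation as Ro
B0=np.array([577.1,-14.4]);th=np.radians(-13.69)
bx=np.array([np.cos(th),np.sin(th)]);by=np.array([-np.sin(th),np.cos(th)])
def w(xb,yb): return B0+xb*bx+yb*by
def b(p): v=np.asarray(p)[...,:2]-B0; return np.stack([v@bx,v@by],-1)
def quat(sgn=1):
    y=np.array([0,0,-1.]);z=sgn*np.array([*bx,0]);x=np.cross(y,z)
    return Ro.from_matrix(np.c_[x,y,z]).as_quat()
def quat_ang(q): return Ro.from_quat(q)
E
python3 - <<'E'
from h import *
ci=imaging.camera_info("top");d=np.load("pics/top0d.npy");P=heightmap(ci,d)
s=env.observe();print(Ro.from_quat(s["tcp_rot"]).as_matrix().round(2).tolist(),s["tool_pos"])
print("basket corners b-frame",b(ray(ci,[(530,205),(492,402)],58)).round(1))
for n,p in dict(a=(461.3,0),c=(537.2,6.7),b=(606.1,-30.2),cup=(713,20),blk=(688,-102)).items(): print(n,b(p).round(1))
for sg in (1,-1):
  for xb in(-116,-43,32):
    for yb in (60,-155):
      q=env.solve_ik([*w(xb,yb),259],quat(sg)); print(sg,xb,yb,None if q is None else np.round(q,2))
E
```

```text
[[0.93, -0.0, 0.37], [-0.37, -0.0, 0.93], [0.0, -1.0, -0.0]] [243.27096675 602.45308938 403.63591984]
basket corners b-frame [[ 150.  -255.4]
 [-149.  -259.4]]
a [-115.9  -13.4]
c [-43.8  11.1]
b [31.9 -8.5]
cup [123.9  65.6]
blk [128.5 -58.9]
1 -116 60 [-0.4   0.6   0.31  2.06 -0.34  0.53 -0.09]
1 -116 -155 [ 0.04  0.57  0.32  2.15 -0.38  0.48  0.42]
1 -43 60 [-0.36  0.68  0.35  1.87 -0.36  0.66 -0.03]
1 -43 -155 [ 0.03  0.64  0.35  1.95 -0.37  0.61  0.39]
1 32 60 [-0.31  0.77  0.38  1.66 -0.37  0.78 -0.01]
1 32 -155 [ 0.03  0.73  0.37  1.74 -0.37  0.74  0.35]
-1 -116 60 [ 0.07  0.61 -0.38  2.04  0.41  0.57  2.3 ]
-1 -116 -155 [ 0.53  0.57 -0.39  2.13  0.43  0.51  2.72]
-1 -43 60 [ 0.12  0.68 -0.4   1.86  0.4   0.68  2.38]
-1 -43 -155 [ 0.5   0.64 -0.36  1.94  0.37  0.62  2.8 ]
-1 32 60 [ 0.15  0.77 -0.42  1.65  0.4   0.81  2.46]
-1 32 -155 [ 0.49  0.73 -0.38  1.73  0.37  0.76  2.82]
```

Run:
```python
from h import *
set_gripper(0.13)
q=quat(1);p=w(-116,50)
env.move_to([*p,330],q)
print(env.observe()["time"])
env.servo_line([*p,268],vel=120)
print(env.servo_line([*p,246],vel=20,stop_force=4)); s=env.observe();print(s["tool_pos"],s["ft_force"],s["finger_gap"],s["time"])
z=s["tool_pos"][2]+5
env.servo_line([*p,z],vel=40)
pic,d=imaging.camera("side");cv2.imwrite("pics/side1.png",pic[:,:,::-1])
print(env.observe()["tool_pos"],b(env.observe()["tool_pos"]))
```

```text
2.925
True
[476.24110206  61.61123863 253.79419394] [ 0.36189493 -0.37929907  5.26505302] 0.13137227718442945 4.325
[476.19701795  61.63155392 258.75252257] [-116.03065239   49.99096604]
```

View pics/side1.png

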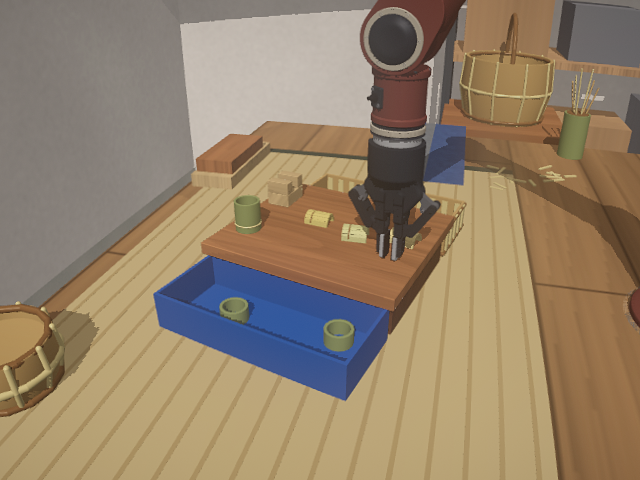

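The touch gives a fingertip height that agrees with the 173 mm stated. The side view shows the nearly shut fingers at about (390,250), just above the board and behind the cream offcut, so I start sweeping.

Run:
```python
from h import *
z=258.3
env.servo_line([*w(-113,20),z],vel=100)
env.servo_line([*w(-107,-152),z],vel=90)
s=env.observe();print(s["ft_force"],s["time"],b(s["tool_pos"]))
env.servo_line([*w(-107,-140),290],vel=120)
env.servo_line([*w(-80,60),320],vel=250)
pic,d=imaging.camera("top");cv2.imwrite("pics/top2.png",pic[:,:,::-1])
print(env.observe()["time"])
```

```text
[-0.03584106  1.19451295 -0.01718671] 7.1667 [-106.98272797 -151.49543736]
8.6167
```

View pics/top2.png

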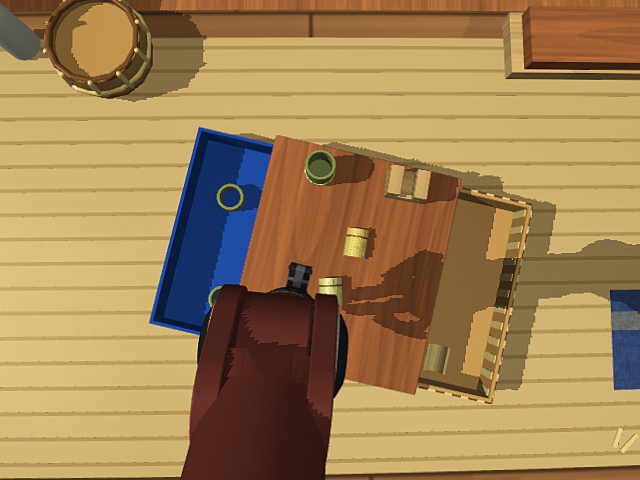

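The cream offcut now lies in the basket at (436,358), and the other two have not moved. Next come the greenish and yellow lanes.

Run:
```python
from h import *
z=258.3
for xb,ys,n in ((-43.5,60,"c"),(32,45,"b")):
    env.servo_line([*w(xb,ys),310],vel=200)
    env.servo_line([*w(xb,ys),z],vel=90,stop_force=8) and print("HIT")
    env.servo_line([*w(xb,-152),z],vel=90)
    s=env.observe();print(n,s["ft_force"].round(2) if hasattr(s["ft_force"],"round") else s["ft_force"],s["time"],b(s["tool_pos"]))
    env.servo_line([*w(xb,-140),300],vel=120)
env.servo_line([*w(0,60),400],vel=250)
env.move_j([-1.214,0.615,-0.013,1.423,0.008,1.103,-0.04])
for n in("top","side"):
    p,d=imaging.camera(n);cv2.imwrite(f"pics/{n}3.png",p[:,:,::-1]); np.save(f"pics/{n}3.npy",p);np.save(f"pics/{n}3d.npy",d)
print(env.observe()["time"])
```

```text
c [-0.42 -0.43  0.24] 12.1917 [ -43.48150842 -151.56442454]
b [ 0.31 -0.76 -0.19] 16.9167 [  32.02352402 -151.4595279 ]
20.925
```

```bash
sed 's/top0/top3/g' m.py > m3.py; python3 m3.py
python3 - <<'E'
from h import *
ci=imaging.camera_info("top");d=np.load("pics/top3d.npy");P=heightmap(ci,d);d0=np.load("pics/top0d.npy");P0=heightmap(ci,d0)
m=(np.abs(P[...,2]-P0[...,2])>6).astype(np.uint8)
n,l,st,c=cv2.connectedComponentsWithStats(m)
for i in range(1,n):
    if st[i,4]>80: print(c[i].round(),st[i,4],b(np.nanmean(P[l==i],0)).round(1)-[0,-193],np.nanpercentile(P[...,2][l==i],[10,50,95]).round(1))
E
```

```text
board z 79.8077268719575
board ((577.2703247070312, -14.213470458984375), (278.5221862792969, 320.014892578125), 76.31043243408203)
[[ 388.85065 -111.6509 ]
 [ 699.7746  -187.38602]
 [ 765.69      83.22396]
 [ 454.76605  158.95908]]
hand corners [[762.7, 83.3], [698.3, -186.7], [390.2, -112.6], [455.5, 156.3]] [576.67950473 -14.93002112]
[320. 167.] 813 ztop 130.3 rect [715.4  19.8] [43.  50.9] 89.4 med [711.1  19.9 108.2] [78. 84. 44.]
[407. 184.] 1348 ztop 124.8 rect [ 690.5 -104.8] [61.3 48.9] 79.6 med [685.5 -99.7 114.4] [148. 118.  72.]
[356. 242.] 566 [ 32.9 183.3] [78.3 79.9 81.7]
[444. 268.] 109 [30.6 34.7] [10.8 21.1 24.6]
[457. 270.] 215 [31.3 14.5] [11.8 17.4 24.1]
[331. 291.] 592 [-43.7 203.4] [78.1 79.7 81.8]
[435. 318.] 133 [-48.7  32.1] [11.6 22.6 26.4]
[449. 320.] 226 [-48.    9.6] [12.1 18.6 26.2]
[336. 346.] 716 [-117.3  178.6] [78.3 79.8 81.8]
[427. 357.] 147 [-110.6   31.2] [11.7 20.8 24.8]
[442. 360.] 260 [-109.9    7.1] [11.4 16.7 23.9]
```

View pics/top3.png

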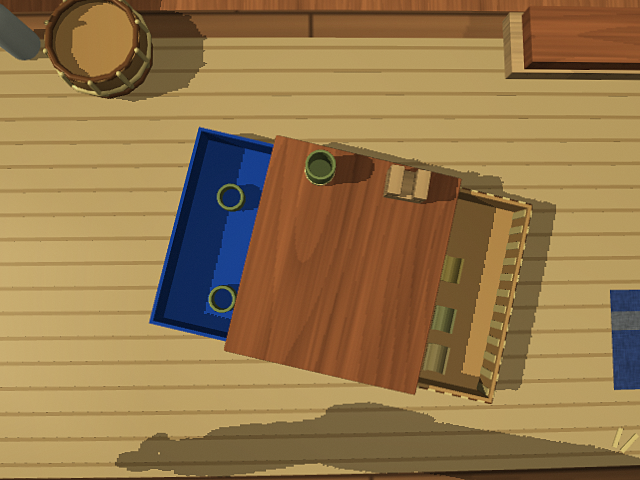

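The offcuts lie flat in the basket at (452,269), (443,319) and (436,358). Their tops are about 25 mm above the table, at roughly (31,22), (-48,19) and (-110,17) mm from the basket's centre. The board is clear apart from the cup and block, and those and the rings have not moved.

```bash
python3 -c "
from cell import env
print(env.hand_in(), env.observe()['time'])"
```

```text
the job is handed in; nothing more can be done
the job is handed in; nothing more can be done
```

I pushed all three offcuts across the board and over its -y edge with the nearly shut fingertips, one lane at a time, and all three ended up lying inside the scrap basket. The job is handed in; the arm had finished at about 21 s on its clock, within the 58 s allowed.

- **Offcuts:** in the last top view they lie flat on the basket floor, their tops about 25 mm above the table. Their centres are about (31, 22), (-48, 19) and (-110, 17) mm from the basket's centre, against limits of 145 and 60 mm. I did not measure their speed; the view shows them lying flat.
- **Cup and notched block:** measured before and after, they agree to within about 0.2 mm.
- **Rings:** nothing changed at the tray in the depth comparison of the top views, and they look the same in the picture.
- **Arm:** it went back to its start pose, touching nothing.

No check failed or disagreed.

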